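Pin the neck jig and level the frets

TASK

Swing the jig's red hold-down arm fully shut over the headstock, then lock the jig: push every headed pin that stands in the wooden block fully home, head down on the fork, each in a fork of its own, one of them through the arm's fork. Then take the levelling beam, lay its sole flat along the fretboard at the headstock end and draw it to the body end and back again without lifting (beam centre from about 70 mm before the middle of the fretboard to 70 mm past it), pressing gently and evenly so that the sprung neck stays sunk by about 4 mm all the way. Lift it off, put it back flat on its cork mat, and leave everything else on the bench alone.

Things in the scene. Friction and masses are not known exactly. Their poses are not given: they have to be found in the camera images.
- jig: Neck jig: plywood base 210 x 345 x 15 mm, fixed, holding a ukulele neck along its y axis. Origin on the bench under the middle of the fretboard; +y to the headstock, z up. Four blue forks stand on it; each has an upright web on the side away from the neck. Nothing on it is higher than the forks (80 mm) but the arm's knob and seated pins.
- fork0 (a point): Blue fork, robot side of the neck, body end. Point: hole centre at the top of its upper plate, 80 mm above the bench, z up. Vertical 14 mm holes in upper plate (36 x 36 mm, 72 to 80 mm above bench), lug (58 to 66 mm) and lower plate (44 to 52 mm). Its lug is fixed, always in line.
- fork1 (a point): Blue fork, robot side of the neck, near its middle. Point: hole centre at the top of its upper plate, 80 mm above the bench, z up. Vertical 14 mm holes in upper plate (36 x 36 mm, 72 to 80 mm above bench), lug (58 to 66 mm) and lower plate (44 to 52 mm). Its lug is fixed, always in line.
- fork2 (a point): Blue fork, far side of the neck. Point: hole centre at the top of its upper plate, 80 mm above the bench, z up. Vertical 14 mm holes in upper plate (36 x 36 mm, 72 to 80 mm above bench), lug (58 to 66 mm) and lower plate (44 to 52 mm). Its lug is fixed, always in line.
- fork3 (a point): Blue fork, robot side, by the headstock. Point: hole centre at the top of its upper plate, 80 mm above the bench, z up. Vertical 14 mm holes in upper plate (36 x 36 mm, 72 to 80 mm above bench), lug (58 to 66 mm) and lower plate (44 to 52 mm). Takes the lug of the red arm; in line when joint clamp is 0.
- clamp (a joint): Angle (rad) of the red hold-down arm: 0 = shut across the headstock, lug in fork3, against a stop; up to 1.0 = swung open, away from the fretboard (clockwise seen from above). Turns level on a vertical hinge, about 2 N at the knob, and stays where left. 130 mm from hinge to lug hole; shut, it points along the jig's -x from the hinge; its top is 66 mm above the bench.
- clamp_knob (a point): Centre of the top of the black grip knob on the red arm: a vertical cylinder of 20 mm diameter, from 66 mm to 106 mm above the bench, 65 mm from the hinge.
- clamp_hinge (a point): The vertical hinge axis of the red arm, 66 mm above the bench, far side of the neck; z up.
- bed (a joint): How far (m) the sprung neck cradle, and the whole neck with it, has sunk: 0 at rest (up), at most 0.010. A force of about 2 N starts it; then it sinks 0.67 mm per newton. The beam's own weight sinks it 0 to 2 mm.
- fret_mid (a point): Middle of the fretboard, at the level of the fret tops (74 mm above the bench when the neck is up); sinks with it. y along the fretboard towards the headstock, z up. The fretboard is 240 mm long (y from -120 to +120 mm) and 44 mm wide, flat, with brass frets; side rails 7 mm thick, 30 mm to either side, stop 9 mm lower.
- block: Light wooden block 120 x 120 x 50 mm, fixed, with four 15 mm holes 40 mm deep at x, y = +-31 mm from its centre, where the pins stand. Origin at the centre of its underside.
- pin0: Headed pin, one of 2 to 4 alike: steel shank 12 mm wide, 42 mm long, with a round nose, under a yellow round head 26 mm wide, 34 mm tall. Origin at the centre of the head's underside, z up; tip 42 mm below. Starts upright in the block, tip on the hole's floor, head 2 mm clear of the block's top (origin 52 mm above the bench). 70 g.
- pin1: Headed pin, one of 2 to 4 alike: steel shank 12 mm wide, 42 mm long, with a round nose, under a yellow round head 26 mm wide, 34 mm tall. Origin at the centre of the head's underside, z up; tip 42 mm below. Starts upright in the block, tip on the hole's floor, head 2 mm clear of the block's top (origin 52 mm above the bench). 70 g.
- pin2: Headed pin, one of 2 to 4 alike: steel shank 12 mm wide, 42 mm long, with a round nose, under a yellow round head 26 mm wide, 34 mm tall. Origin at the centre of the head's underside, z up; tip 42 mm below. Starts upright in the block, tip on the hole's floor, head 2 mm clear of the block's top (origin 52 mm above the bench). 70 g.
- pin3: Headed pin, one of 2 to 4 alike: steel shank 12 mm wide, 42 mm long, with a round nose, under a yellow round head 26 mm wide, 34 mm tall. Origin at the centre of the head's underside, z up; tip 42 mm below. Starts upright in the block, tip on the hole's floor, head 2 mm clear of the block's top (origin 52 mm above the bench). 70 g.
- beam: The fret levelling beam: aluminium bar 34 (x) x 100 (y) x 24 mm (z) with a dark wooden grip ridge 20 mm wide (x), 70 mm long (y), from 24 to 54 mm above its sole. Origin at the centre of its flat sole, y along its length, z up. About 0.35 kg. It starts on the cork mat.
- mat: Cork mat 170 (x) x 140 (y) x 4 mm, fixed to the bench; origin at the centre of its underside. The beam's place.
- pedal: Bystander: green effects pedal 120 x 70 mm, 57 mm tall, between robot and jig. Origin under its centre.
- oil: Bystander: amber bottle 40 mm in diameter, 110 mm tall, upright beyond the jig. Origin under its centre.
- tin: Bystander: tin 70 mm in diameter, 90 mm tall, upright beyond the jig. Origin under its centre.
- screwdriver: Bystander: screwdriver lying between robot and jig.
- string_box: Bystander: flat paper box 100 x 100 x 20 mm beyond the jig. Origin under its centre.
- tuner: Bystander: black tuner 50 x 90 x 18 mm on the far right of the bench. Origin under its centre.
Not all that is in view belongs to the job. What is shaped like the beam but green, pink or purple is not meant.

How it is judged:
By the outcome, as a careful person would: the job done as asked, in the order asked, and still so for the second after the job is handed in, with the robot touching nothing.
Of pin0, pin1, pin2, pin3 only 2 to 4 are there at a start; the rules pass over those that are not, and their reading is None.
At some moment in a run one of beam may be knocked a few centimetres aside while the robot is not near it.
It also fails if it takes over 210 s, if anything falls off the work surface, if the arm or the gripper's body presses on something with over 40 N, if the wrist force passes 120 N, or if a joint passes its speed limit or range.

ROBOT

A 6-joint arm with a two-finger parallel gripper is mounted at the origin on the work surface. World frame = base frame: x ahead of the robot, y to its left, z up, the work surface at z = 0. Lengths are in mm, angles in rad, forces in N, time in s.
With the tool pointing down it reaches from about 300 to 775 mm from the base axis. Payload 14.6 kg.
Tool frame: the origin (TCP) lies midway between the tips of the shut fingers; the grasp point (between the pads) lies 19 mm behind it (manip.grasp_offset is the distance from the TCP to the grasp point, in mm); z points along the fingers, y is the line along which they close (so a half turn about z gives the same grasp; the last joint's range is limited). The gripper opens to 94 mm and grips with 3 to 60 N. Pads are 16 mm wide; open, the fingers measure 119 mm over their backs; the gripper's body (75 mm by 177 mm) begins 78 mm behind the grasp point.
Start: joints at [1.049, 0.3, 1.521, -0, 1.321, -0.067], TCP at [241.601, 494.083, 205.446] pointing down, gripper open.
Joint ranges: [-3.03, 3.03], [-0.79, 2.21], [0.23, 2.52], [-1.04, 4.18], [0, 3.07], [-2.55, 2.55]. Speed limits (rad/s): [2.22, 2.22, 2.57, 3.14, 3.14, 3.14].

INTERFACE

Orientations are given as [roll, pitch, yaw] about the fixed x, y, z axes, in that order (R = Rz(yaw) Ry(pitch) Rx(roll)).
In Python, from cell import manip, viewer gives the robot as it stands. The module is installed in compiled form; this text tells all that it offers.
- The arm moves only by the tool move_arm, never from a script. Its argument "moves" is a list of rows, each a list of 4 numbers: the shift along the tool's x, y, z in m, then the turn about the tool's z in rad. A call has 1 to 12 rows; each row is the pose to reach, as a shift and turn from the pose commanded when the call began, along the tool's axes at that moment; what a row does not reach only later rows make up. A row lasts 1/10 s, in which the tool goes at most 50 mm and 8.59 degrees, less where a joint would pass 70% of its speed; a pose out of reach is approached as far as the arm can. A call with a gripper value outside its range is refused whole. "jaw" is the finger opening in m, from 0 to 0.094, set as the call begins (left out, the last holds). The fingers move at their own pace and stop on an object; "squeeze" is the grip in N (left out, the last holds). Time passes only in rows, so rows that repeat a pose let the fingers close. It gives the time, the measured TCP pose, the force, the opening and the grip force at its end, in the units of the state.
- manip.read_state(): the state, without advancing time (a new reading comes with each control period).
- viewer.camera(name): name is "scene" or "top" or "wrist"; returns a dict with "frame" (480x640x3 uint8, blue, green, red), "z_map" (480x640 float32, mm along the optical axis (not along the pixel's ray), 0 where there is no reading), "fx", "fy", "cx", "cy" (pixels), "origin" and "orientation" of the camera in the world. Camera axes: x right, y down, z forward; pixel columns grow to the right and rows downward; lengths in mm; the calibration is good to about 2 mm. A picture is of the moment at which its call begins.
- manip.sign_off(): hands the job in; it is judged then, once.
The state is a dict: "clock": time; "joints": joint angles; "qd": joint speeds; "effort": joint torques, N m; "eef_pos": TCP position; "eef_rot": TCP orientation; "wrist_force": force on the tool from outside, world axes, zero at the start; "moment": the same for the moment, N m; "finger_gap": finger opening in mm; "finger_force": force on a finger pad.
Only numpy, scipy, OpenCV 4.12 (cv2) and the standard library are available. Lean on these libraries where they do the work, as an engineer would, in place of code of your own. Each camera call takes 0.05 s, during which the arm holds its last target. There are 200 camera calls.

## Working session

There is one attempt and no reset: what is moved stays moved. The work goes in short steps, Python scripts to look and compute and a tool call to move; the robot and the scene stay as the last step left them, time stands still between calls to the robot, and variables do not carry over. Pictures are saved under pics/ and viewed, at most 14 in all, crops included, and the job is handed in when it is done.

Besides the shell and the picture viewer there is one more tool, called after "Call:" as name([rows], argument=value, ...), one row to a line, values as JSON. move_arm: Moves the arm, as the interface text tells. Its arguments: {"type":"object","properties":{"moves":{"type":"array"},"jaw":{"type":"number"},"squeeze":{"type":"number"}},"required":["moves"]}

```bash
mkdir -p pics
cat > h.py <<'E'
import numpy as np, cv2
from cell import manip, viewer
from scipy.spatial.transform import Rotation as R
def cam(n):
    c=viewer.camera(n)
    return c
def Rm(c):
    o=np.array(c["orientation"],float)
    return o if o.shape==(3,3) else R.from_euler('xyz',o).as_matrix()
def ray(c,u,v,z):
    d=Rm(c)@np.array([(u-c["cx"])/c["fx"],(v-c["cy"])/c["fy"],1.]);o=np.array(c["origin"],float)
    return o+d*(z-o[2])/d[2]
def cloud(c):
    z=c["z_map"];v,u=np.mgrid[:480,:640]
    p=np.stack([(u-c["cx"])/c["fx"]*z,(v-c["cy"])/c["fy"]*z,z],-1)
    w=p@Rm(c).T+np.array(c["origin"],float); w[z==0]=np.nan
    return w
def proj(c,p):
    q=Rm(c).T@(np.array(p,float)-np.array(c["origin"],float))
    return c["fx"]*q[0]/q[2]+c["cx"],c["fy"]*q[1]/q[2]+c["cy"]
E
python3 - <<'E'
from h import *
for n in("scene","top"):
    c=cam(n);cv2.imwrite(f"pics/{n}0.png",c["frame"]);print(n,c["origin"],c["orientation"],c["fx"],c["cx"],c["cy"])
s=manip.read_state();print({k:s[k] for k in("clock","eef_pos","eef_rot","wrist_force","finger_gap")})
E
```

```text
scene [1333.15257227  360.06787205 1143.54836177] [-2.42066778 -0.00797991  2.0853306 ] 578.2986937164903 326.30491860052007 234.0966617412692
top [ 454.92937851  -60.97182031 1255.61884306] [-3.05076063 -0.00779494 -1.59976988] 470.702527575469 321.9769657423319 237.14734351099474
{'clock': 0.1, 'eef_pos': array([241.47346523, 493.887735  , 204.94784075]), 'eef_rot': array([-3.14055712e+00, -9.62585074e-05,  2.68682629e+00]), 'wrist_force': array([-0.08131529,  0.1769613 , -0.17023045]), 'finger_gap': 94.11265263030683}
```

View pics/top0.png

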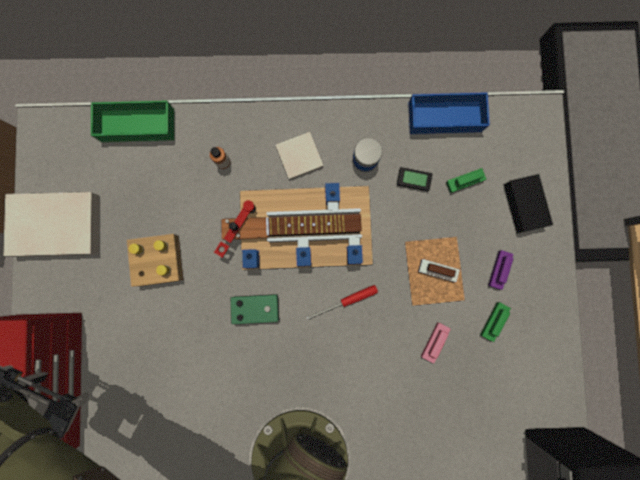

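View pics/scene0.png

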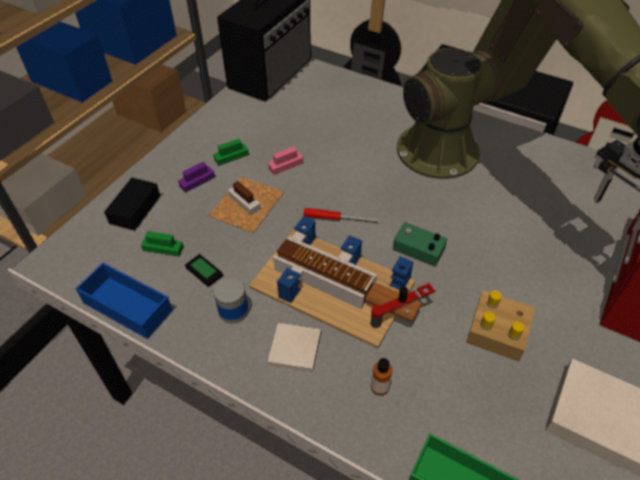

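The top view shows the steel/brown beam on the mat at (440,271); its green, pink and purple copies aren't meant. There are three pins, at (134,247), (160,245) and (161,270). fork3 is at (250,259), fork1 (304,257), fork0 (355,255) and fork2 (333,193). The red arm is open, with its knob at (233,227).

```bash
cat >> h.py <<'E'
def blobs(c,lo,hi,zr,amin=15,w=None):
    hsv=cv2.cvtColor(c["frame"],cv2.COLOR_BGR2HSV);m=cv2.inRange(hsv,lo,hi)
    w=cloud(c) if w is None else w
    with np.errstate(invalid='ignore'): m&=((w[...,2]>zr[0])&(w[...,2]<zr[1])).astype(np.uint8)*255
    n,l,st,ce=cv2.connectedComponentsWithStats(m)
    out=[]
    for i in range(1,n):
        if st[i,4]>=amin:
            P=w[l==i];out.append((ce[i].round(1),st[i,4],np.nanmedian(P,0).round(1),P))
    return out
def show(name,bl):
    for ce,a,med,P in bl:
        (x,y),(d1,d2),an=cv2.minAreaRect(P[:,:2].astype(np.float32))
        print(name,ce,a,med,"rect",round(x,1),round(y,1),round(d1,1),round(d2,1),round(an,1))
E
python3 - <<'E'
from h import *
for n in("top","scene"):
    c=cam(n);w=cloud(c);print(n)
    if n=="top":
        show("blue",blobs(c,(100,100,40),(125,255,255),(70,90),w=w))
    else: show("blue",blobs(c,(100,100,40),(125,255,255),(72,90),w=w))
    show("yel",blobs(c,(22,120,80),(34,255,255),(76,96),w=w))
    show("red",blobs(c,(0,150,60),(6,255,255),(50,80),w=w))
    show("mat",blobs(c,(8,80,80),(20,255,255),(-3,9),200,w=w))
    show("ply",blobs(c,(8,50,80),(24,255,255),(10,22),200,w=w))
    show("blk",blobs(c,(8,50,80),(24,255,255),(44,57),200,w=w))
    show("brown",blobs(c,(0,40,20),(14,255,140),(50,90),20,w=w))
E
```

```text
top
blue [332.1 191.7] 193 [ 677.8 -102.3   81.2] rect 675.8 -101.9 30.6 46.4 88.6
blue [354.3 254.9] 216 [ 512.5 -152.3   81.1] rect 516.0 -153.3 33.0 43.0 88.2
blue [303.2 256.7] 205 [513.  -24.9  81.3] rect 514.5 -25.4 32.3 43.2 89.4
blue [249.3 258.8] 213 [510.  108.5  81.2] rect 513.3 109.4 43.2 32.0 0.2
yel [158.6 245.3] 86 [552.8 332.6  87. ] rect 552.3 333.6 23.5 23.3 33.4
yel [133.7 248.5] 90 [546.  394.9  86.7] rect 546.1 396.1 24.3 23.3 46.4
yel [161.4 269.9] 91 [490.9 326.2  86.6] rect 491.8 326.9 24.0 22.8 59.2
red [243.8 213.2] 233 [630.1 123.4  68.7] rect 629.5 126.0 26.1 71.5 54.3
red [230.  235.4] 94 [573.7 159.3  67. ] rect 577.0 158.4 19.6 35.5 56.8
red [221.5 249. ] 86 [539.9 181.5  66.5] rect 540.2 182.0 24.7 30.7 56.2
mat [433.5 270.8] 2643 [ 466.5 -366.5    4.9] rect 471.5 -370.0 170.8 142.4 4.0
ply [359.2 215.1] 1155 [ 647.1 -181.8   16.2] rect 597.2 -162.1 209.4 80.5 0.5
ply [283.7 200.2] 1780 [670.4  24.8  16.3] rect 662.9 28.5 73.8 231.1 0.7
ply [272.8 252.9] 1150 [531.2  55.6  16.2] rect 528.2 64.3 153.3 76.5 88.2
ply [328.3 252.9] 938 [525.6 -89.2  16.3] 
[... 3110 characters left out ...]
.3 120.5 6.0
blk [408.9 310.2] 287 [600.9 171.2  50.9] rect 593.4 163.8 54.7 46.0 0.8
blk [600.3 410.1] 5892 [629.8 598.   51.4] rect 618.6 602.3 166.1 165.9 89.8
brown [242.7 189.9] 174 [ 472.8 -373.1   58.2] rect 470.8 -375.3 76.1 22.0 71.0
brown [622.9 292.6] 713 [385.  565.3  71.7] rect 234.8 560.4 335.5 69.2 12.3
brown [349.4 279.8] 2783 [601.7  21.3  70.3] rect 612.0 6.4 105.3 361.3 1.1
brown [281.  262.4] 47 [ 632.2 -150.8   60.2] rect 632.1 -146.4 49.2 5.8 89.8
brown [325.7 282.8] 168 [631.  -31.2  59.1] rect 630.7 -26.4 7.7 133.1 0.7
brown [425.7 290. ] 162 [540.1 182.8  66.3] rect 539.0 182.6 28.1 37.6 60.5
brown [381.6 375.4] 280 [790.9 192.7  82.8] rect 784.1 188.7 32.8 39.9 14.5
```

```bash
cat >> h.py <<'E'
def rel(x,y,z,yaw,s=None):
    """shift/turn in tool axes (tool pointing down) from current pose"""
    s=s or manip.read_state();p=np.array(s["eef_pos"])
    M=R.from_euler('xyz',s["eef_rot"]).as_matrix()
    d=M.T@(np.array([x,y,z])-p)/1000
    t=-(yaw-s["eef_rot"][2]);t=(t+np.pi)%(2*np.pi)-np.pi
    print("rel",d.round(4),"turn",round(t,3),"from",p.round(1),s["eef_rot"].round(4));return d,t
E
python3 - <<'E'
from h import *
c=cam("wrist");print(c["origin"],c["orientation"],c["fx"],c["cx"],c["cy"])
rel(540,100,290,np.pi)
E
```

```text
[175.41428406 524.89676401 384.45405712] [2.89227746e+00 3.09738251e-04 1.11574362e+00] 342.04212928871584 325.1214075284113 243.96561268503763
rel [-0.4412 -0.2229 -0.0847] turn -0.455 from [241.6 494.  205.2] [-3.141  -0.      2.6867]
```

Call:
move_arm([
  [0,0,-0.085,0],
  [0,0,-0.085,0],
  [0,0,-0.085,0],
  [-0.441,-0.223,-0.085,-0.455],
  [-0.441,-0.223,-0.085,-0.455],
  [-0.441,-0.223,-0.085,-0.455],
  [-0.441,-0.223,-0.085,-0.455],
  [-0.441,-0.223,-0.085,-0.455],
  [-0.441,-0.223,-0.085,-0.455],
  [-0.441,-0.223,-0.085,-0.455],
  [-0.441,-0.223,-0.085,-0.455],
  [-0.441,-0.223,-0.085,-0.455],
], jaw=0.04)

```text
clock: 1.45
eef_pos: [505.8, 144.1, 289.7]
eef_rot: [-3.141, -0.001, -3.141]
wrist_force: [0.9, 0.7, 1.0]
finger_gap: 39.5
finger_force: 0.0
```

Call:
move_arm([
  [0,0,0,0],
  [0,0,0,0],
  [0,0,0,0],
  [0,0,0,0],
])

```text
clock: 1.85
eef_pos: [504.5, 147.2, 290.5]
eef_rot: [3.142, 0.0, -3.14]
wrist_force: [0.1, -0.2, -0.4]
finger_gap: 40.3
finger_force: 0.0
```

Run:
```python
from h import *
s=manip.read_state();print(s["clock"],s["eef_pos"],s["eef_rot"],s["joints"].round(2),s["finger_gap"])
c=cam("wrist");cv2.imwrite("pics/w1.png",c["frame"]);w=cloud(c);print(c["origin"])
show("blue",blobs(c,(100,100,40),(125,255,255),(74,90),40,w=w))
show("red",blobs(c,(0,150,60),(6,255,255),(58,80),40,w=w))
```

```text
1.85 [504.48350129 147.17063854 290.48522801] [ 3.14150175e+00  9.62703347e-05 -3.13963515e+00] [ 0.21  0.19  1.46  0.    1.49 -1.36] 40.29066678635004
[431.05849428 146.51821466 469.78150101]
blue [294.1 227.3] 1076 [508.9 110.9  80. ] rect 511.7 110.6 45.6 35.7 0.5
blue [ 67.2 229.7] 1185 [ 512.9 -153.7   79.8] rect 514.4 -154.1 46.0 38.2 0.0
blue [178.  228.5] 1081 [510.4 -24.4  79.9] rect 513.1 -24.7 45.8 36.9 0.1
blue [119.5 340. ] 111 [ 655.4 -114.4   80. ] rect 655.5 -114.7 11.7 23.2 41.7
red [353.7 246.6] 478 [537.7 181.7  65.9] rect 537.6 181.8 26.0 33.9 56.8
red [315. 302.] 1302 [617.2 130.   66.3] rect 609.0 137.4 27.2 118.2 55.5
```

View pics/w1.png

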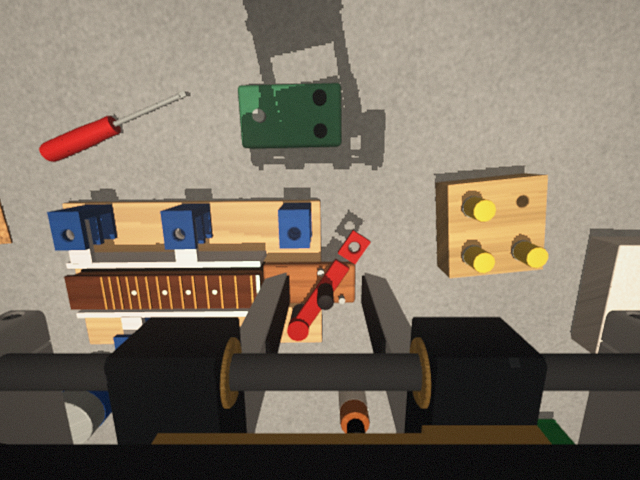

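The wrist view shows fork3 at (295,227), fork1 (180,228) and fork0 (67,230), with their holes visible. The lug hole is near (353,246), the knob at (325,296), and the three pins stand in the block at right.

```bash
cat >> h.py <<'E'
def hole(c,p,r=14,z=80,k=0.75,dbg=None):
    """centre of the dark disk near world p on plane z"""
    u,v=proj(c,p);S=8;h=int(max(10,r*c["fx"]/(c["origin"][2]-z)))
    u0,v0=int(u)-h,int(v)-h
    g=c["frame"][v0:v0+2*h,u0:u0+2*h].max(2);g=cv2.resize(g,None,fx=S,fy=S,interpolation=cv2.INTER_CUBIC)
    t,m=cv2.threshold(g,0,255,cv2.THRESH_BINARY_INV+cv2.THRESH_OTSU)
    cs,_=cv2.findContours(m,cv2.RETR_LIST,cv2.CHAIN_APPROX_NONE);best=None
    for q in cs:
        a=cv2.contourArea(q)
        if a<100 or len(q)<5:continue
        M=cv2.moments(q);x,y=M["m10"]/M["m00"],M["m01"]/M["m00"]
        U=(x+.5)/S-.5+u0;V=(y+.5)/S-.5+v0
        e=cv2.fitEllipse(q);f=(c["origin"][2]-z)/c["fx"]/S
        W=ray(c,U,V,z);d=np.linalg.norm(W[:2]-p[:2])
        if best is None or d<best[0]: best=(d,W.round(1),np.round(np.array(e[1])*f,1),(round(U,1),round(V,1)))
    return best
E
python3 - <<'E'
from h import *
c=cam("wrist")
for n,p in(("f3",(515.5,110.6,80)),("f1",(517,-24.7,80)),("f0",(518,-154,80))): print(n,hole(c,np.array(p,float)))
print("lug",hole(c,np.array((537,182,66.)),z=66,r=11))
cv2.imwrite("pics/h.png",cv2.resize(c["frame"][195:310,40:380],None,fx=2.3,fy=2.3,interpolation=cv2.INTER_CUBIC))
b=blobs(c,(0,0,0),(179,255,50),(95,115),20);show("knob",b)
b=blobs(c,(22,120,80),(34,255,255),(80,96),20);show("yel",b)
t=cam("top");show("knobtop",blobs(t,(0,0,0),(179,255,50),(95,115),5))
for n,p in(("f3",(515.5,110.6,80)),("f1",(517,-24.7,80)),("f0",(518,-154,80)),("f2",(674,-102,80))): print(n,hole(t,np.array(p,float)))
E
```

```text
f3 (np.float64(2.0661133349537355), array([517.5, 110.2,  80. ]), array([14.9, 15.3]), (293.8, 233.1))
f1 (np.float64(2.2116315499988897), array([519.2, -24.7,  80. ]), array([13.8, 14.7]), (178.4, 234.4))
f0 (np.float64(4.2827088976956285), array([ 521.2, -156.9,   80. ]), array([10.4, 15.5]), (65.4, 235.8))
lug (np.float64(3.9319102040491423), array([540.9, 182. ,  66. ]), array([12.4, 14.6]), (353.9, 249.4))
knob [325.  297.5] 117 [585.3 146.7 104.9] rect 591.2 146.7 18.6 16.4 1.1
knob [355.6 428. ] 148 [768.  186.3 102.5] rect 770.7 185.0 9.4 22.4 17.0
yel [484.1 210.2] 380 [489.2 326.3  85.8] rect 489.3 326.9 23.2 24.3 0.7
yel [536.7 257. ] 337 [544.5 394.3  85.8] rect 544.3 394.5 23.1 24.2 13.6
yel [483.6 262.1] 329 [550.6 333.   85.8] rect 551.0 333.4 23.8 23.6 53.6
knobtop [215.4 152.5] 35 [775.5 186.1 109.3] rect 778.6 187.4 20.3 15.8 43.1
knobtop [232.9 227. ] 21 [590.7 144.7 105.7] rect 591.0 145.6 13.0 10.8 78.8
knobtop [560.9 448. ] 316 [  58.7 -606.2  104.8] rect 46.2 -634.1 72.8 178.3 29.9
knobtop [285.  446.4] 105 [ 70.7  28.6 104.9] rect 64.6 33.5 16.9 77.8 25.7
knobtop [304. 443.] 14 [ 73.1 -16.5 104.5] rect 72.4 -16.2 14.2 3.8 77.8
knobtop [317.1 449.7] 33 [ 56.4 -49.  104.3] rect 57.3 -45.9 37.7 4.5 52.7
f3 (np.float64(10.393237416255353), array([507.1, 116.7,  80. ]), array([6.5, 6.9]), (246.5, 261.1))
f1 (np.float64(0.7753932570483614), array([516.4, -25.2,  80. ]), array([45.5, 54.5]), (303.3, 255.7))
f0 (np.float64(1.7267621330266518), array([ 517.8, -152.3,   80. ]), array([47.9, 58. ]), (354.1, 253.7))
f2 (np.float64(4.37335017187058), array([ 678.4, -101.7,   80. ]), array([50.5, 59.7]), (331.9, 190.9))
```

View pics/h.png

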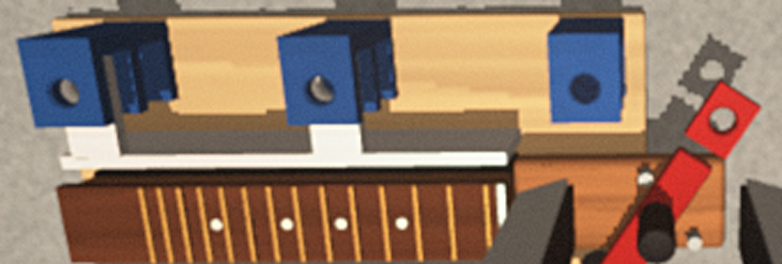

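fork3's hole is at (585,88) in this crop, fork1's at (321,90) and fork0's at (66,91). Now I'll cage the knob.

Call:
move_arm([
  [-0.045,0,0.05,0],
  [-0.087,-0.0005,0.1,0],
  [-0.087,-0.0005,0.15,0],
  [-0.087,-0.0005,0.18,0],
  [-0.087,-0.0005,0.195,0],
  [-0.087,-0.0005,0.2125,0],
  [-0.087,-0.0005,0.2125,0],
  [-0.087,-0.0005,0.2125,0],
  [-0.087,-0.0005,0.2125,0],
  [-0.087,-0.0005,0.2125,0],
])

```text
clock: 3.0
eef_pos: [592.5, 145.8, 79.2]
eef_rot: [3.141, 0.002, -3.141]
wrist_force: [-0.3, 0.0, -0.5]
finger_gap: 40.1
finger_force: 0.0
```

Call:
move_arm([
  [0,0,0,0],
  [0,0,0,0],
  [0,0,0,0],
  [0,0,0,0],
], jaw=0.023, squeeze=5)

```text
clock: 3.4
eef_pos: [592.1, 145.6, 78.0]
eef_rot: [-3.142, 0.0, -3.141]
wrist_force: [0.6, 0.0, 0.8]
finger_gap: 22.9
finger_force: 0.2
```

Call:
move_arm([
  [0.003,-0.005,0,0],
  [0.0045,-0.01,0,0],
  [0.006,-0.0155,0,0],
  [0.0083,-0.021,0,0],
  [0.009,-0.026,0,0],
  [0.0095,-0.03,0,0],
  [0.0095,-0.033,0,0],
  [0.0095,-0.034,0,0],
  [0.0095,-0.035,0,0],
  [0.0095,-0.036,0,0],
  [0.0095,-0.036,0,0],
  [0.0095,-0.036,0,0],
])

```text
clock: 4.6
eef_pos: [582.6, 109.7, 77.9]
eef_rot: [-3.142, 0.0, -3.141]
wrist_force: [-1.5, 1.6, -0.1]
finger_gap: 23.2
finger_force: 1.3
```

Call:
move_arm([
  [0,-0.0005,0,0],
  [0,-0.001,0,0],
  [0,-0.001,0,0],
  [0,-0.001,0,0],
])

```text
clock: 5.0
eef_pos: [582.6, 109.5, 77.9]
eef_rot: [3.14, 0.0, -3.141]
wrist_force: [-0.9, 8.9, -1.0]
finger_gap: 22.9
finger_force: 4.4
```

Call:
move_arm([
  [0,0.001,0,0],
  [0,0.001,0,0],
  [0,0.001,0,0],
  [0,0.001,-0.03,0],
  [0,0.001,-0.08,0],
  [0,0.04,-0.13,0],
  [0.02,0.09,-0.172,0],
  [0.0226,0.14,-0.172,0],
  [0.0226,0.19,-0.172,0],
  [0.0226,0.24,-0.172,0],
  [0.0226,0.24,-0.172,0],
  [0.0226,0.24,-0.172,0],
], jaw=0.046)

```text
clock: 6.2
eef_pos: [559.2, 351.4, 249.3]
eef_rot: [-3.141, -0.0, -3.138]
wrist_force: [-1.2, -0.0, 0.1]
finger_gap: 45.8
finger_force: 0.0
```

Call:
move_arm([
  [0,0,0,0],
  [0,0,0,0],
  [0,0,0,0],
])

```text
clock: 6.5
eef_pos: [560.4, 347.4, 250.3]
eef_rot: [3.142, 0.0, 3.14]
wrist_force: [-0.5, -0.5, -1.1]
finger_gap: 45.7
finger_force: 0.0
```

Run:
```python
from h import *
c=cam("wrist");w=cloud(c);s=manip.read_state();print(s["eef_pos"])
for ce,a,med,P in blobs(c,(22,120,80),(34,255,255),(80,96),40,w=w):
    hsv=cv2.cvtColor(c["frame"],cv2.COLOR_BGR2HSV)
    q=P[np.abs(P[:,2]-np.median(P[:,2]))<2]
    (x,y),r=cv2.minEnclosingCircle(q[:,:2].astype(np.float32))
    print(ce,a,med,round(x,1),round(y,1),round(2*r,1))
cv2.imwrite("pics/w2.png",c["frame"])
```

```text
[560.30008017 347.55593472 250.25589539]
[372.5 214.9] 456 [544.3 395.1  85.8] 544.4 395.3 25.0
[312.1 221.3] 447 [550.5 333.6  85.8] 550.8 333.6 24.8
```

View pics/w2.png

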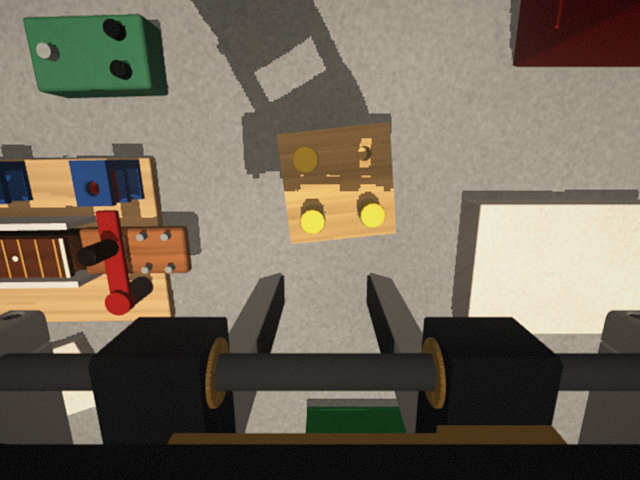

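Both far pin heads are clear at (312,221) and (372,214), and the arm is shut with its lug red inside fork3's hole. I'll grasp the pin at (551,334).

Call:
move_arm([
  [0.0095,-0.0138,0.04,0],
  [0.0095,-0.0138,0.09,0],
  [0.0095,-0.0138,0.13,0],
  [0.0095,-0.0138,0.16,0],
  [0.0095,-0.0138,0.18,0],
  [0.0095,-0.0138,0.192,0],
  [0.0095,-0.0138,0.192,0],
  [0.0095,-0.0138,0.192,0],
  [0.0095,-0.0138,0.192,0],
  [0.0095,-0.0138,0.192,0],
])

```text
clock: 7.55
eef_pos: [550.9, 335.0, 59.1]
eef_rot: [3.141, 0.001, -3.141]
wrist_force: [-1.2, 0.1, 0.1]
finger_gap: 46.2
finger_force: 0.0
```

Call:
move_arm([
  [0,0,0,0],
  [0,0,0,0],
  [0,0,0,0],
  [0,0,0,0],
  [0,0,0,0],
  [0,0,0,0],
], jaw=0.015, squeeze=25)

```text
clock: 8.15
eef_pos: [550.5, 334.9, 58.0]
eef_rot: [3.141, 0.0, -3.141]
wrist_force: [0.4, 0.2, 0.3]
finger_gap: 25.3
finger_force: 25.0
```

Call:
move_arm([
  [0,0,-0.02,0],
  [0,0,-0.05,0],
  [0,0,-0.1,0],
  [0.01,-0.04,-0.1,0],
  [0.02,-0.09,-0.1,0],
  [0.033,-0.14,-0.1,0],
  [0.033,-0.185,-0.1,0],
  [0.033,-0.215,-0.1,0],
  [0.033,-0.2247,-0.1,0],
  [0.033,-0.2247,-0.1,0],
  [0.033,-0.2247,-0.1,0],
  [0.033,-0.2247,-0.1,0],
])

```text
clock: 9.35
eef_pos: [517.5, 111.4, 157.8]
eef_rot: [3.141, -0.0, -3.14]
wrist_force: [0.3, 0.1, -0.7]
finger_gap: 25.4
finger_force: 25.0
```

Run:
```python
from h import *
c=cam("wrist");w=cloud(c);s=manip.read_state();print(s["eef_pos"],s["eef_rot"],s["finger_gap"],s["wrist_force"],c["origin"])
for ce,a,med,P in blobs(c,(22,120,50),(34,255,255),(150,210),40,w=w):
    zt=np.percentile(P[:,2],95);q=P[np.abs(P[:,2]-zt)<3]
    (x,y),r=cv2.minEnclosingCircle(q[:,:2].astype(np.float32))
    print(ce,a,med,round(zt,1),round(x,1),round(y,1),round(2*r,1))
cv2.imwrite("pics/w3.png",c["frame"])
```

```text
[517.42675443 111.25680926 157.78768318] [ 3.14153854e+00 -2.93097817e-04 -3.13988425e+00] 25.25582503526779 [ 0.13573348  0.73784126 -1.10090205] [444.08166238 110.70854371 337.14192432]
[339.  310.7] 99 [515.7 117.5 185.5] 186.5 516.1 117.8 9.0
[325.9 331.2] 287 [526.6 111.3 185.5] 186.5 525.1 111.1 19.1
```

View pics/w3.png

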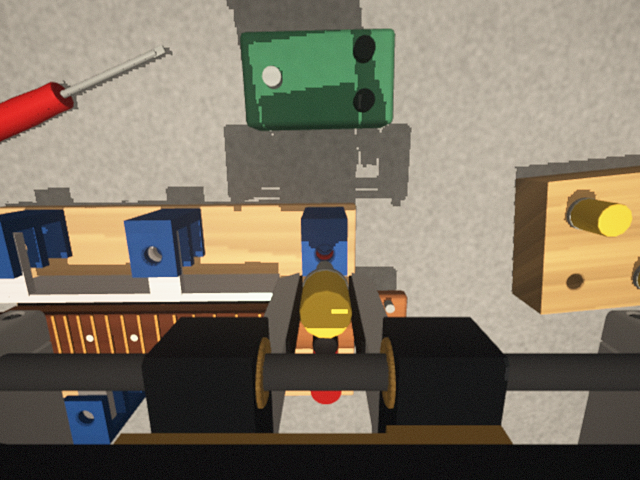

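The held pin's head is at (326,305) with fork3's hole just above it at (325,255); fork1's hole is at (154,254) and fork2's at (87,415).

Run:
```python
from h import *
c=cam("wrist")
for n,(u,v) in {"f3":(325,255),"f1":(154,254),"f2":(87,415)}.items(): p=ray(c,u,v,80);print(n,p.round(1),hole(c,p,r=11))
hsv=cv2.cvtColor(c["frame"],cv2.COLOR_BGR2HSV);m=cv2.inRange(hsv,(20,100,40),(36,255,255));m[:,:290]=0;m[:,365:]=0
for v in range(268,340,4):
    k=np.where(m[v])[0]
    if len(k):print(v,k.min(),k.max(),(k.min()+k.max())/2,ray(c,(k.min()+k.max())/2,v,186)[:2].round(1))
cv2.imwrite("pics/h3.png",cv2.resize(c["frame"][200:345,270:380],None,fx=4,fy=4,interpolation=cv2.INTER_CUBIC))
```

```text
f3 [518.4 110.7  80. ] (np.float64(1.821434694931052), array([516.8, 109.8,  80. ]), array([19.7, 25. ]), (323.9, 253.0))
f1 [517.8 -22.9  80. ] (np.float64(3.1632183185570475), array([516.3, -20.1,  80. ]), array([ 4.6, 10.1]), (157.3, 252.2))
f2 [ 666.6 -100.6   80. ] (np.float64(4.711507560042387), array([ 670.3, -103.5,   80. ]), array([ 7.8, 13.5]), (84.4, 418.5))
268 290 351 320.5 [494.  108.6]
272 290 349 319.5 [496.  108.1]
276 311 340 325.5 [498.  110.9]
280 306 344 325.0 [499.9 110.7]
284 305 345 325.0 [501.9 110.7]
288 302 347 324.5 [503.9 110.5]
292 303 348 325.5 [506.  110.9]
296 302 349 325.5 [508.  110.9]
300 300 349 324.5 [510.  110.5]
304 300 350 325.0 [512.1 110.7]
308 299 351 325.0 [514.2 110.7]
312 299 351 325.0 [516.2 110.7]
316 300 351 325.5 [518.3 111. ]
320 301 350 325.5 [520.4 111. ]
324 304 348 326.0 [522.6 111.2]
328 305 345 325.0 [524.7 110.7]
332 309 342 325.5 [526.8 111. ]
336 314 336 325.0 [529.  110.7]
```

View pics/h3.png

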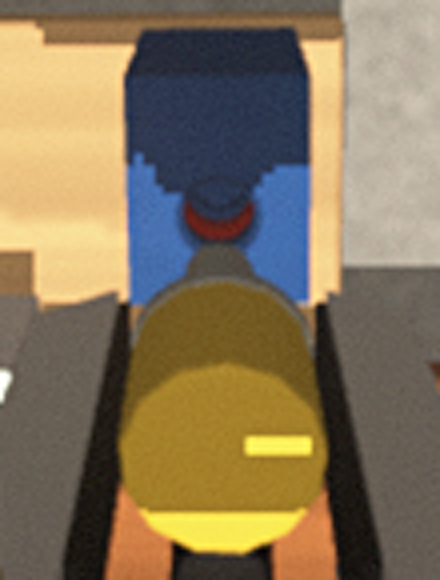

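Call:
move_arm([
  [0,-0.0006,0.015,0],
  [0,-0.0006,0.025,0],
  [0,-0.0006,0.03,0],
  [0,-0.0006,0.034,0],
  [0,-0.0006,0.038,0],
  [0,-0.0006,0.04,0],
  [0,-0.0006,0.04,0],
])

```text
clock: 10.15
eef_pos: [517.5, 109.7, 117.9]
eef_rot: [3.141, 0.0, -3.141]
wrist_force: [0.5, 2.2, -1.6]
finger_gap: 25.5
finger_force: 25.0
```

Call:
move_arm([
  [0,0.0008,0.003,0],
  [0,0.0008,0.007,0],
  [0,0.0008,0.011,0],
  [0,0.0008,0.015,0],
  [0,0.0008,0.019,0],
  [0,0.0008,0.022,0],
  [0,0.0008,0.025,0],
  [0,0.0008,0.028,0],
  [0,0.0008,0.03,0],
  [0,0.0008,0.03,0],
])

```text
clock: 11.15
eef_pos: [517.4, 110.3, 87.7]
eef_rot: [-3.141, -0.0, -3.141]
wrist_force: [0.2, 0.1, 0.1]
finger_gap: 25.2
finger_force: 25.0
```

Call:
move_arm([
  [0,0,0.001,0],
  [0,0,0.0015,0],
  [0,0,0.002,0],
  [0,0,0.0025,0],
  [0,0,0.0025,0],
])

```text
clock: 11.65
eef_pos: [517.7, 110.3, 86.2]
eef_rot: [3.142, 0.001, -3.141]
wrist_force: [-3.0, -1.6, 7.5]
finger_gap: 25.4
finger_force: 25.0
```

Call:
move_arm([
  [0,0,0,0],
  [0,0,0,0],
  [0,0,0,0],
  [0,0,-0.03,0],
  [0,0.02,-0.075,0],
  [-0.01,0.07,-0.075,0],
  [-0.027,0.12,-0.075,0],
  [-0.027,0.17,-0.075,0],
  [-0.027,0.22,-0.075,0],
  [-0.027,0.265,-0.075,0],
  [-0.027,0.285,-0.075,0],
  [-0.027,0.285,-0.075,0],
], jaw=0.046)

```text
clock: 12.85
eef_pos: [543.5, 397.8, 159.5]
eef_rot: [-3.141, -0.001, -3.138]
wrist_force: [1.1, -0.2, -1.6]
finger_gap: 46.0
finger_force: 0.0
```

Call:
move_arm([
  [0,0,0.01,0],
  [0,0,0.05,0],
  [0,0,0.08,0],
  [0,0,0.095,0],
  [0,0,0.1025,0],
  [0,0,0.1025,0],
  [0,0,0.1025,0],
])

```text
clock: 13.55
eef_pos: [545.1, 395.4, 59.5]
eef_rot: [3.14, 0.002, 3.141]
wrist_force: [-1.0, -0.8, -0.6]
finger_gap: 45.8
finger_force: 0.0
```

Close and lift, then carry to fork1 (517.9, -24.5).

Call:
move_arm([
  [0,0,0,0],
  [0,0,0,0],
  [0,0,0,0],
  [0,0,0,0],
  [0,0,0,0],
  [0,0,0,0],
], jaw=0.015)

```text
clock: 14.15
eef_pos: [544.6, 395.3, 58.3]
eef_rot: [3.141, 0.001, -3.141]
wrist_force: [-0.7, -1.8, 4.4]
finger_gap: 25.3
finger_force: 25.0
```

Call:
move_arm([
  [0,0,-0.02,0],
  [0,0,-0.05,0],
  [0,0,-0.1,0],
  [0.005,-0.03,-0.13,0],
  [0.01,-0.08,-0.13,0],
  [0.02,-0.13,-0.13,0],
  [0.027,-0.18,-0.13,0],
  [0.027,-0.23,-0.13,0],
  [0.027,-0.28,-0.13,0],
  [0.027,-0.33,-0.13,0],
  [0.027,-0.38,-0.13,0],
  [0.027,-0.42,-0.13,0],
])

```text
clock: 15.35
eef_pos: [517.0, -27.0, 187.9]
eef_rot: [3.142, -0.0, 3.141]
wrist_force: [0.5, 0.2, -1.7]
finger_gap: 25.0
finger_force: 25.0
```

Call:
move_arm([
  [0,0,0.01,0],
  [0,0,0.03,0],
  [0,0,0.03,0],
  [0,0,0.03,0],
])

```text
clock: 15.75
eef_pos: [517.4, -24.1, 158.0]
eef_rot: [3.141, -0.001, -3.141]
wrist_force: [0.4, -0.4, -0.9]
finger_gap: 25.3
finger_force: 25.0
```

```bash
cat >> h.py <<'E'
def headhole(c,hp,tag):
    """held pin's head top centre and edges of hole near hp"""
    s=manip.read_state();t=np.array(s["eef_pos"]);print(s["clock"],t.round(1),s["finger_gap"].round(1),s["wrist_force"].round(1))
    u,v=proj(c,hp);print("hole expected at",round(u),round(v))
    hsv=cv2.cvtColor(c["frame"],cv2.COLOR_BGR2HSV);m=cv2.inRange(hsv,(20,100,40),(36,255,255));m[:,:290]=0;m[:,365:]=0
    v=np.where(m.any(1))[0].max();k=np.where(m[v-22])[0];uc=(k.min()+k.max())/2
    zt=t[2]+28;f=[ray(c,uc,vv,zt)for vv in(v+.5,)][0];print("head top: y",f[1].round(1),"x",round(f[0]-13,1),"width px",len(k))
    cv2.imwrite(f"pics/{tag}.png",cv2.resize(c["frame"][200:345,270:380],None,fx=4,fy=4,interpolation=cv2.INTER_CUBIC))
E
python3 - <<'E'
from h import *
c=cam("wrist");headhole(c,(518.2,-24.7,80),"h4")
E
```

```text
Traceback (most recent call last):
  File "h.py", line 60, in headhole
    s=manip.read_state();t=np.array(s["eef_pos"]);print(s["clock"],t.round(1),s["finger_gap"].round(1),s["wrist_force"].round(1))
                                                                              ^^^^^^^^^^^^^^^^^^^^^
AttributeError: 'float' object has no attribute 'round'
```

```bash
sed -i 's/s\["finger_gap"\].round(1),s\["wrist_force"\].round(1)/s["finger_gap"]/' h.py
python3 - <<'E'
from h import *
c=cam("wrist");headhole(c,(518.2,-24.7,80),"h4")
g=c["frame"]
for v in range(244,262,2): print(v,g[v,308:344].max(1))
E
```

```text
15.85 [517.9 -24.2 158.7] 25.8247308012546
hole expected at 325 254Traceback (most recent call last):
  File "<stdin>", line 2, in <module>
  File "h.py", line 63, in headhole
    v=np.where(m.any(1))[0].max();k=np.where(m[v-22])[0];uc=(k.min()+k.max())/2
                                                             ~~~~~^^
    return umr_minimum(a, axis, None, out, keepdims, initial, where)
ValueError: zero-size array to reduction operation minimum which has no identity
```

```bash
sed -i 's/m\[:,365:\]=0$/m[:,365:]=0;m[345:]=0;m[:270]=0/' h.py
python3 - <<'E'
from h import *
c=cam("wrist");headhole(c,(518.2,-24.7,80),"h4")
g=c["frame"]
for v in range(244,262,2): print(v,g[v,308:344].max(1))
E
```

```text
15.9 [517.9 -24.2 158.7] 25.72346400739229
hole expected at 325 254
head top: y -24.4 x 521.2 width px 46
244 [186 176 149 126  82  79  85  84  87  88  83  88  85  83  78  82  82  77
  79  81  83  83  81  82  80  84 111 150 164 186 185 188 189 186 184 185]
246 [186 187 186 175 152 152 127  86  82  81  83  74  75  72  78  75  78  82
  77  79  73  75  67 102 143 148 168 187 186 183 185 188 184 188 189 184]
248 [181 182 184 185 187 189 160  88  77  87  94  75  79  87  87  88  82  82
  86  84  85  82  76  95 129 156 179 183 185 184 181 185 185 186 184 188]
250 [182 184 182 185 183 189 185 166 129 110  80  64  64  73  77  83  88  84
  86  79  73  63  63  64  87 117 145 178 184 185 185 181 184 183 187 182]
252 [183 182 185 188 182 188 170 130 118 131  93  78  73  71  64  61  60  61
  63  65  65  69  75  79 115 120 121 146 179 183 184 179 185 182 181 181]
254 [185 185 183 187 187 189 164 119 105 131 147 124  94  85  81  84  83  81
  81  80  81  85 104 132 145 116 103 133 170 184 186 185 185 183 185 182]
256 [185 186 185 188 186 187 171 128  95  87 148 164 147 128 121 115 111 112
 109 116 129 137 156 161 120  77 111 141 173 187 182 182 185 185 185 185]
258 [189 191 187 186 188 187 178 137  99  85  70  98 150 167 167 161 163 160
 159 161 167 155 119  77  72  89 110 157 187 185 185 186 184 185 183 185]
260 [184 185 185 185 186 184 186 175 138 113  81  63  67  85 110 103 102 101
  98  99 100  84  66  75  95 132 157 181 184 183 189 183 185 184 183 185]
```

View pics/h4.png

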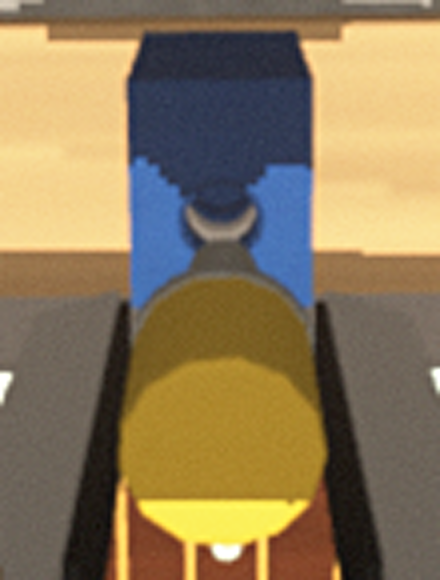

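The crop shows the held pin's head centre at about (222,449) and fork1's hole centred near (220,213). The pin sits about 1 mm towards the robot in the grip, so I'll shift 1 mm and insert gently.

Call:
move_arm([
  [-0.001,-0.0003,0.015,0],
  [-0.001,-0.0003,0.025,0],
  [-0.001,-0.0003,0.03,0],
  [-0.001,-0.0003,0.034,0],
  [-0.001,-0.0003,0.038,0],
  [-0.001,-0.0003,0.04,0],
  [-0.001,-0.0003,0.04,0],
])

```text
clock: 16.6
eef_pos: [518.5, -25.0, 117.9]
eef_rot: [3.142, -0.0, -3.141]
wrist_force: [0.4, 0.3, -0.8]
finger_gap: 25.4
finger_force: 25.0
```

Entered freely; on down.

Call:
move_arm([
  [0,0,0.003,0],
  [0,0,0.007,0],
  [0,0,0.011,0],
  [0,0,0.015,0],
  [0,0,0.019,0],
  [0,0,0.022,0],
  [0,0,0.025,0],
  [0,0,0.028,0],
  [0,0,0.03,0],
  [0,0,0.03,0],
])

```text
clock: 17.6
eef_pos: [518.4, -25.0, 87.7]
eef_rot: [3.142, -0.0, -3.141]
wrist_force: [0.2, 0.2, 0.3]
finger_gap: 25.7
finger_force: 25.0
```

Call:
move_arm([
  [0,0,0.001,0],
  [0,0,0.0015,0],
  [0,0,0.002,0],
  [0,0,0.0025,0],
  [0,0,0.0025,0],
])

```text
clock: 18.1
eef_pos: [518.7, -25.0, 86.6]
eef_rot: [-3.141, 0.001, -3.141]
wrist_force: [-6.3, 0.2, 12.5]
finger_gap: 25.5
finger_force: 25.0
```

Call:
move_arm([
  [0,0,0,0],
  [0,0,0,0],
  [0,0,0,0],
  [0,0,-0.03,0],
  [0,0.01,-0.075,0],
  [0.01,0.06,-0.075,0],
  [0.02,0.11,-0.075,0],
  [0.0287,0.16,-0.075,0],
  [0.0287,0.21,-0.075,0],
  [0.0287,0.26,-0.075,0],
  [0.0287,0.31,-0.075,0],
  [0.0287,0.3513,-0.075,0],
], jaw=0.046)

```text
clock: 19.3
eef_pos: [489.2, 328.7, 160.3]
eef_rot: [3.142, 0.0, -3.141]
wrist_force: [0.8, 0.2, 0.9]
finger_gap: 46.2
finger_force: 0.0
```

Call:
move_arm([
  [0,0,0,0],
  [0,0,0.01,0],
  [0,0,0.05,0],
  [0,0,0.08,0],
  [0,0,0.095,0],
  [0,0,0.1023,0],
  [0,0,0.1023,0],
  [0,0,0.1023,0],
])

```text
clock: 20.1
eef_pos: [490.4, 326.3, 59.4]
eef_rot: [3.141, 0.002, 3.141]
wrist_force: [0.4, 0.9, -0.0]
finger_gap: 46.1
finger_force: 0.0
```

Call:
move_arm([
  [0,0,0,0],
  [0,0,0,0],
  [0,0,0,0],
  [0,0,0,0],
  [0,0,0,0],
  [0,0,0,0],
], jaw=0.015)

```text
clock: 20.7
eef_pos: [489.9, 326.3, 58.5]
eef_rot: [3.141, 0.0, -3.141]
wrist_force: [0.1, -0.4, 3.9]
finger_gap: 25.2
finger_force: 25.0
```

Call:
move_arm([
  [0,0,-0.02,0],
  [0,0,-0.05,0],
  [0,0,-0.1,0],
  [-0.005,-0.04,-0.13,0],
  [-0.01,-0.09,-0.13,0],
  [-0.02,-0.14,-0.13,0],
  [-0.03,-0.19,-0.13,0],
  [-0.03,-0.24,-0.13,0],
  [-0.03,-0.29,-0.13,0],
  [-0.03,-0.34,-0.13,0],
  [-0.03,-0.39,-0.13,0],
  [-0.03,-0.44,-0.13,0],
])

```text
clock: 21.9
eef_pos: [519.3, -113.2, 188.0]
eef_rot: [3.141, -0.0, -3.141]
wrist_force: [1.1, -0.0, -0.7]
finger_gap: 25.4
finger_force: 25.0
```

Call:
move_arm([
  [0,-0.03,0,0],
  [0,-0.0405,0.01,0],
  [0,-0.0405,0.03,0],
  [0,-0.0405,0.03,0],
  [0,-0.0405,0.03,0],
  [0,-0.0405,0.03,0],
])

```text
clock: 22.5
eef_pos: [520.3, -151.2, 158.9]
eef_rot: [-3.141, 0.001, -3.14]
wrist_force: [-0.4, 0.3, 0.0]
finger_gap: 25.4
finger_force: 25.0
```

Run:
```python
from h import *
c=cam("wrist");headhole(c,(519.8,-154,80),"h5")
g=c["frame"]
for v in range(248,262,2): print(v,g[v,306:346].max(1))
```

```text
22.55 [ 520.3 -151.3  159. ] 25.64390048444285
hole expected at 322 253
head top: y -151.7 x 523.5 width px 45
248 [170 174 174 173 174 160 132 113  87  64  61  75  82  77  79  81  79  75
  79  78  75  62  62  97 143 167 174 173 170 173 170 169 170 169 171 171
 171 169 192 246]
250 [169 171 165 175 167 137 112  96  74  69  66  59  57  59  64  61  65  58
  61  59  61  61  72  86 109 140 166 170 171 169 169 169 169 168 170 169
 170 165 196 246]
252 [174 171 173 174 160 123 106 109 128 102  78  72  71  70  65  67  71  70
  71  63  79  77 107 117 107 122 150 172 171 170 168 169 168 169 167 167
 172 167 196 247]
254 [173 176 172 175 159 123  94  82 129 138 126 109  99  80  82  82  79  79
  91 103 115 132 142 110  88 119 150 175 167 170 167 167 171 171 169 169
 168 165 192 246]
256 [175 175 172 174 166 137 102  85  72 134 158 147 136 134 131 129 129 130
 138 145 147 143  91  74 100 131 166 172 170 172 170 172 174 170 169 174
 173 171 193 246]
258 [173 171 171 172 168 159 127 106  85  64  63  95 128 143 162 159 158 147
 130 117  74  54  70  96 126 155 171 172 167 169 171 171 172 171 169 172
 171 170 193 249]
260 [169 172 173 171 171 175 167 142 111 106  89  71  57  51  56  60  69  79
  76  80  76  80  85  80  90 124 159 174 174 170 172 170 170 174 168 168
 173 170 195 251]
```

View pics/h5.png

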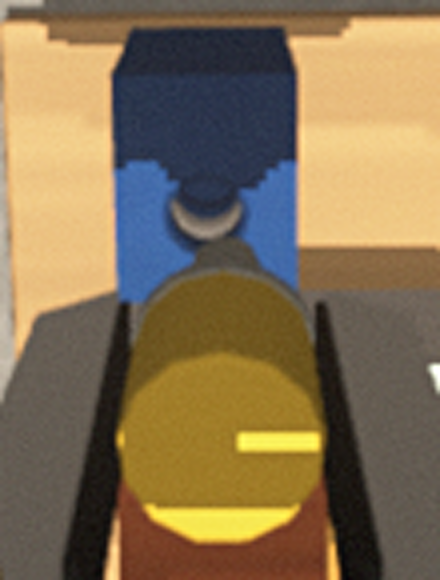

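The crop shows fork0's hole centred at about (205,212) and the pin head at about (222,447). It needs about 3 mm more in -y and is fine in x.

Call:
move_arm([
  [0,-0.003,0.01,0],
  [0,-0.003,0.015,0],
  [0,-0.003,0.025,0],
  [0,-0.003,0.03,0],
  [0,-0.003,0.034,0],
  [0,-0.003,0.038,0],
  [0,-0.003,0.04,0],
  [0,-0.003,0.04,0],
])

```text
clock: 23.35
eef_pos: [519.8, -154.8, 118.0]
eef_rot: [3.142, -0.0, -3.141]
wrist_force: [-1.3, 0.8, -1.0]
finger_gap: 25.6
finger_force: 25.0
```

Call:
move_arm([
  [0,0.0003,0.003,0],
  [0,0.0003,0.007,0],
  [0,0.0003,0.011,0],
  [0,0.0003,0.015,0],
  [0,0.0003,0.019,0],
  [0,0.0003,0.022,0],
  [0,0.0003,0.025,0],
  [0,0.0003,0.028,0],
  [0,0.0003,0.03,0],
  [0,0.0003,0.03,0],
])

```text
clock: 24.35
eef_pos: [519.8, -154.5, 87.9]
eef_rot: [3.141, -0.0, -3.141]
wrist_force: [0.5, 0.5, -0.1]
finger_gap: 25.4
finger_force: 25.0
```

Call:
move_arm([
  [0,0,0.001,0],
  [0,0,0.0015,0],
  [0,0,0.002,0],
  [0,0,0.0025,0],
  [0,0,0.0025,0],
])

```text
clock: 24.85
eef_pos: [520.1, -154.5, 86.8]
eef_rot: [-3.141, 0.001, -3.141]
wrist_force: [-3.7, 2.4, 10.7]
finger_gap: 25.3
finger_force: 25.0
```

Call:
move_arm([
  [0,0,0,0],
  [0,0,0,0],
  [0,0,0,0],
  [0,0,-0.03,0],
  [0,0,-0.075,0],
  [0,-0.03,-0.125,0],
  [0,-0.08,-0.175,0],
  [0,-0.13,-0.175,0],
  [0,-0.18,-0.175,0],
  [0,-0.21,-0.175,0],
  [0,-0.21,-0.175,0],
  [0,-0.21,-0.175,0],
], jaw=0.046)

```text
clock: 26.05
eef_pos: [519.5, -365.3, 259.8]
eef_rot: [3.141, -0.001, 3.14]
wrist_force: [-0.3, 0.5, -0.3]
finger_gap: 46.0
finger_force: 0.0
```

Run:
```python
from h import *
s=manip.read_state();print(s["eef_pos"],s["eef_rot"],s["joints"].round(2))
for n in("top","scene","wrist"):
    c=cam(n);w=cloud(c);print(n);cv2.imwrite(f"pics/b_{n}.png",c["frame"])
    show("yel",blobs(c,(22,120,80),(34,255,255),(70,130),w=w))
    show("grip",[b for b in blobs(c,(0,40,20),(14,255,140),(50,66),60,w=w) if b[2][1]<-300])
    show("mat",blobs(c,(8,80,80),(20,255,255),(-3,9),200,w=w))
    if n!="wrist": show("fret",[b for b in blobs(c,(0,0,0),(40,255,255),(69,78),60,w=w) if abs(b[2][1]+30)<200 and b[2][0]>400])
```

```text
[ 519.52008609 -365.26443888  259.76247311] [ 3.14074973e+00 -9.16551238e-04  3.14006252e+00] [-0.67  0.47  1.17  0.    1.51 -2.24]
top
yel [355.6 251.6] 82 [ 520.2 -153.8  115.9] rect 520.9 -153.3 23.2 23.6 75.3
yel [302.8 253.8] 81 [519.  -25.6 115.2] rect 519.9 -25.2 23.5 21.7 24.7
yel [247.5 255.4] 90 [520.1 108.8 114.4] rect 520.6 109.7 23.9 21.4 44.6
grip [426.2 278.8] 113 [ 449.8 -334.2   58.5] rect 449.5 -335.9 40.3 19.0 75.5
mat [421.9 256.6] 910 [ 507.5 -338.7    5.1] rect 507.2 -345.7 95.1 98.8 4.0
fret [247.7 206.4] 99 [646.8 112.1  72.9] rect 642.8 111.0 36.3 31.1 48.6
fret [314.1 224.4] 1515 [595.3 -54.3  73.6] rect 595.4 -52.3 44.6 240.3 0.6
scene
yel [303.5 219.8] 108 [ 526.7 -150.2  112.3] rect 521.1 -154.2 30.4 20.8 44.9
yel [350.1 239.3] 116 [526.4 -22.7 113. ] rect 522.3 -23.5 24.8 21.3 27.1
yel [402.1 261.1] 124 [525.6 111.2 112.9] rect 520.2 110.1 27.3 21.3 12.3
grip [255.7 187.4] 174 [ 448.7 -347.4   58.6] rect 446.2 -350.9 73.8 23.3 75.5
mat [238.6 209.7] 1420 [ 501.9 -377.6    5.1] rect 468.6 -371.9 179.1 146.9 3.4
fret [326.  265.2] 1531 [595.9 -46.4  73.8] rect 590.3 -53.4 57.2 241.9 0.5
fret [377.4 310.1] 121 [648.8 112.6  73. ] rect 647.8 111.6 28.4 26.7 20.7
wrist
yel [538.7 233.8] 502 [ 519.3 -155.7  113.9] rect 519.1 -155.0 23.4 25.6 1.4
grip [335.7 153.8] 1186 [ 443.6 -352.3   57.7] rect 443.5 -352.0 69.8 19.8 75.2
mat [317.2 174.1] 12942 [ 476.1 -375.5    3.9] rect 469.8 -370.6 171.8 141.6 4.0
```

View pics/b_wrist.png

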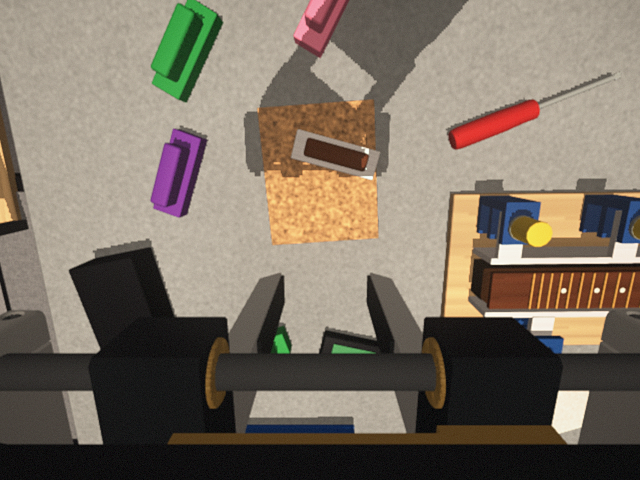

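Heads read about 114 mm high, so the pins are seated. The beam was knocked: the aluminium bar with the dark wooden grip is at (336,153), still on the mat. Its green (185,48), purple (178,172) and pink (322,20) copies aren't meant. This enlarged view confirms it, so I'll measure the fretboard from here too.

Run:
```python
from h import *
c=cam("wrist");w=cloud(c)
show("fret",[b for b in blobs(c,(0,0,0),(40,255,255),(71,77),60,w=w)])
show("grip",[b for b in blobs(c,(0,40,20),(14,255,140),(50,66),60,w=w) if b[2][1]<-300])
show("bar",[b for b in blobs(c,(0,0,0),(179,255,255),(24,31),60,w=w) if b[2][1]<-300 and b[2][0]<520])
p=np.array([443.5,-352,32.]);rel(443.5,-352,130,1.3125)
```

```text
fret [564.7 289.2] 5332 [593.6 -88.6  72.8] rect 594.1 -87.1 45.1 175.2 0.5
grip [335.5 153.6] 1193 [ 443.8 -353.    57.8] rect 443.5 -352.1 69.8 20.0 75.2
bar [200.4   9. ] 147 [ 294.9 -497.9   24.5] rect 294.9 -497.3 32.9 13.1 59.1
bar [315.1  30.3] 330 [ 315.7 -375.    24.6] rect 307.2 -373.5 33.4 44.0 60.7
bar [183.8  64. ] 428 [ 349.5 -517.7   24.8] rect 344.5 -515.3 31.4 82.9 40.8
bar [183.8 166.1] 492 [ 452.9 -530.7   24.6] rect 466.8 -539.5 32.3 99.0 72.0
bar [334.1 153.6] 1351 [ 443.5 -354.5   27.9] rect 443.4 -352.0 99.9 34.0 75.2
rel [0.0768 0.0114 0.1309] turn 1.831 from [ 520.3 -363.2  260.9] [-3.1415e+00  2.0000e-04 -3.1399e+00]
```

Call:
move_arm([
  [0.02,0.012,0.02,0.15],
  [0.05,0.012,0.05,0.3],
  [0.0765,0.012,0.08,0.45],
  [0.0765,0.012,0.1,0.6],
  [0.0765,0.012,0.13,0.75],
  [0.0765,0.012,0.13,0.9],
  [0.0765,0.012,0.13,1.05],
  [0.0765,0.012,0.13,1.2],
  [0.0765,0.012,0.13,1.35],
  [0.0765,0.012,0.13,1.5],
  [0.0765,0.012,0.13,1.65],
  [0.0765,0.012,0.13,1.8],
], jaw=0.05)

```text
clock: 27.45
eef_pos: [443.8, -351.6, 131.1]
eef_rot: [3.141, 0.0, 1.337]
wrist_force: [-1.2, 0.5, 0.3]
finger_gap: 50.4
finger_force: 0.0
```

Call:
move_arm([
  [0,0,0,0.031],
  [0,0,0,0.031],
  [0,0,0,0.031],
])

```text
clock: 27.75
eef_pos: [443.6, -352.0, 131.0]
eef_rot: [3.141, 0.0, 1.313]
wrist_force: [0.1, -1.0, -0.2]
finger_gap: 50.0
finger_force: 0.0
```

Run:
```python
from h import *
c=cam("wrist");w=cloud(c)
show("grip",[b for b in blobs(c,(0,40,20),(14,255,140),(50,66),60,w=w) if b[2][1]<-280])
t=cam("top");show("gript",[b for b in blobs(t,(0,40,20),(14,255,140),(50,66),60) if b[2][1]<-300])
rel(443.5,-352,32,1.3125)
```

```text
grip [328.2 249.1] 2222 [ 444.7 -350.2   57.8] rect 444.6 -351.9 69.7 19.6 74.9
gript [427.4 279.2] 133 [ 449.2 -337.4   58.8] rect 448.7 -339.7 47.5 19.3 78.6
rel [ 0.0002 -0.0001  0.0988] turn -0.0 from [ 443.5 -352.2  130.8] [3.1414e+00 1.0000e-04 1.3124e+00]
```

Call:
move_arm([
  [0,0,0.04,0],
  [0,0,0.07,0],
  [0,0,0.085,0],
  [0,0,0.095,0],
  [0,0,0.099,0],
  [0,0,0.099,0],
  [0,0,0.099,0],
])

```text
clock: 28.55
eef_pos: [443.9, -353.0, 32.7]
eef_rot: [3.14, 0.001, 1.311]
wrist_force: [0.0, 0.1, -0.1]
finger_gap: 50.4
finger_force: 0.0
```

Call:
move_arm([
  [0,0,0,0],
  [0,0,0,0],
  [0,0,0,0],
  [0,0,0,0],
  [0,0,0,0],
  [0,0,0,0],
], jaw=0.01, squeeze=40)

```text
clock: 29.15
eef_pos: [443.6, -352.7, 31.9]
eef_rot: [3.141, 0.0, 1.311]
wrist_force: [2.4, -0.2, 1.7]
finger_gap: 19.8
finger_force: 40.0
```

Call:
move_arm([
  [0,0,-0.03,0],
  [0,0,-0.07,0],
  [0,0,-0.11,0],
  [0.03,0.005,-0.148,0],
  [0.07,0.01,-0.148,0],
  [0.11,0.015,-0.148,-0.03],
  [0.15,0.02,-0.148,-0.06],
  [0.19,0.025,-0.148,-0.1],
  [0.23,0.03,-0.148,-0.14],
  [0.27,0.035,-0.148,-0.18],
  [0.31,0.04,-0.148,-0.22],
  [0.35,0.045,-0.148,-0.25],
])

```text
clock: 30.35
eef_pos: [576.8, -24.2, 179.1]
eef_rot: [-3.14, -0.0, 1.562]
wrist_force: [0.4, -0.9, -2.9]
finger_gap: 19.6
finger_force: 40.0
```

Run:
```python
from h import *
s=manip.read_state();print(s["finger_gap"],s["wrist_force"],s["joints"].round(2))
rel(593.6,15.8,130,1.580)
```

```text
19.57244042397628 [ 0.37994099 -0.87414782 -2.89160105] [-0.11  0.38  1.47 -0.    1.29 -0.1 ]
rel [0.0402 0.0165 0.0491] turn -0.018 from [576.8 -24.2 179.1] [-3.1401 -0.      1.5624]
```

Call:
move_arm([
  [0.03,0.01,0,-0.018],
  [0.042,0.0162,0,-0.018],
  [0.042,0.0162,0.02,-0.018],
  [0.042,0.0162,0.04,-0.018],
  [0.042,0.0162,0.05,-0.018],
  [0.042,0.0162,0.05,-0.018],
  [0.042,0.0162,0.05,-0.018],
])

```text
clock: 31.05
eef_pos: [593.7, 15.6, 130.3]
eef_rot: [3.141, 0.0, 1.578]
wrist_force: [-0.0, 0.5, -2.6]
finger_gap: 19.7
finger_force: 40.0
```

Run:
```python
from h import *
s=manip.read_state();print(s["finger_gap"],s["wrist_force"],s["moment"])
rel(593.6,15.8,107,1.580)
for n in("top","wrist"):
    c=cam(n);w=cloud(c);print(n);cv2.imwrite(f"pics/p_{n}.png",c["frame"])
    show("grip",[b for b in blobs(c,(0,40,20),(14,255,140),(145,165),60,w=w)])
    show("bar",[b for b in blobs(c,(0,0,0),(179,255,255),(118,135),60,w=w) if b[2][0]>540])
    show("fret",[b for b in blobs(c,(0,0,0),(40,255,255),(70,78),100,w=w)])
```

```text
19.73075935636757 [-0.02082546  0.50264088 -2.60855876] [-0.07075463  0.0387832  -0.042016  ]
rel [ 0.0002 -0.0001  0.0233] turn -0.002 from [593.7  15.6 130.3] [3.1411e+00 1.0000e-04 1.5782e+00]
top
grip [ 49.6 338.9] 165 [336.3 559.7 151.7] rect 338.9 559.7 99.1 7.9 1.2
grip [ 47.9 413.5] 349 [173.1 559.7 151.6] rect 169.7 559.9 9.2 236.5 89.9
fret [333.2 223.7] 862 [ 595.7 -104.1   73.9] rect 595.8 -100.3 44.8 144.4 0.4
fret [ 68.5 396.1] 131 [190.8 556.3  72.3] rect 190.1 556.0 12.9 98.9 88.4
wrist
grip [325.3 291.4] 4971 [591.8  24.  156.6] rect 592.5 21.1 28.3 61.8 2.9
bar [325.6 222.4] 2967 [591.9  54.6 126.7] rect 591.9 44.8 34.1 44.1 0.5
bar [346.5 343.4] 60 [604.6 -22.6 126.9] rect 604.2 -18.9 2.4 17.8 7.5
fret [616.1  13.5] 392 [766.4 171.9  73.9] rect 771.2 171.6 6.7 27.3 62.9
fret [410.8 117.6] 1524 [647.5 111.8  72.1] rect 647.6 111.7 28.0 27.6 47.1
fret [317.8 189.5] 187 [586.7  65.   74. ] rect 587.2 64.9 31.8 4.1 4.5
fret [357.4 232.7] 186 [614.7  33.9  72.6] rect 614.7 33.0 2.2 59.5 1.6
fret [327.9 411.3] 2248 [ 595.2 -115.    72.7] rect 595.1 -115.9 44.0 42.8 0.2
```

View pics/p_wrist.png

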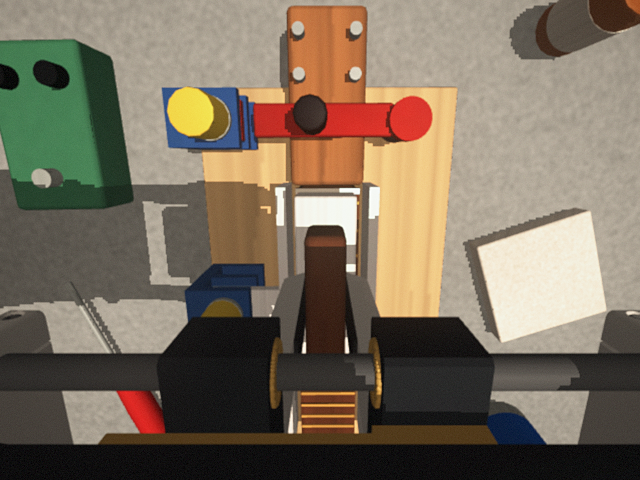

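The beam hangs level over the headstock end of the fretboard, clear of the shut red arm. The bar's front edge is at row 225 and the nut at row 190. I'll lower it gently.

Call:
move_arm([
  [0,0.0005,0.015,0],
  [0,0.0005,0.022,0],
  [0,0.0005,0.025,0],
  [0,0.0005,0.0265,0],
  [0,0.0005,0.028,0],
  [0,0.0005,0.029,0],
  [0,0.0005,0.03,0],
  [0,0.0005,0.031,0],
  [0,0.0005,0.031,0],
  [0,0.0005,0.031,0],
])

```text
clock: 32.15
eef_pos: [594.1, 16.0, 99.0]
eef_rot: [3.141, -0.0, 1.579]
wrist_force: [-2.6, -0.1, 3.9]
finger_gap: 19.6
finger_force: 40.0
```

Call:
move_arm([
  [0,0,0.0005,0],
  [0,0,0.0009,0],
  [0,0,0.0009,0],
  [0,0,0.0009,0],
])

```text
clock: 32.55
eef_pos: [594.1, 16.0, 97.9]
eef_rot: [3.141, -0.0, 1.579]
wrist_force: [-2.5, 0.4, 5.3]
finger_gap: 19.7
finger_force: 40.0
```

Call:
move_arm([
  [-0.003,0,0,0],
  [-0.007,0,0,0],
  [-0.012,0,0,0],
  [-0.017,0,0,0],
  [-0.022,0,0,0],
  [-0.027,0,0,0],
  [-0.032,0,0,0],
  [-0.037,0,0,0],
  [-0.042,0,0,0],
  [-0.047,0,0,0],
])

```text
clock: 33.55
eef_pos: [594.6, -31.2, 97.9]
eef_rot: [3.141, -0.0, 1.579]
wrist_force: [0.3, 5.9, 5.3]
finger_gap: 20.0
finger_force: 40.0
```

Call:
move_arm([
  [-0.005,0,0,0],
  [-0.01,0,0,0],
  [-0.015,0,0,0],
  [-0.02,0,0,0],
  [-0.025,0,0,0],
  [-0.03,0,0,0],
  [-0.035,0,0,0],
  [-0.04,0,0,0],
  [-0.045,0,0,0],
  [-0.05,0,0,0],
  [-0.055,0,0,0],
])

```text
clock: 34.65
eef_pos: [594.9, -86.2, 97.9]
eef_rot: [3.141, -0.0, 1.579]
wrist_force: [-0.3, 5.2, 4.8]
finger_gap: 19.7
finger_force: 40.0
```

Call:
move_arm([
  [-0.005,0,0,0],
  [-0.01,0,0,0],
  [-0.015,0,0,0],
  [-0.02,0,0,0],
  [-0.025,0,0,0],
  [-0.03,0,0,0],
  [-0.034,0,0,0],
  [-0.037,0,0,0],
  [-0.0385,0,0,0],
  [-0.0385,0,0,0],
])

```text
clock: 35.65
eef_pos: [595.2, -124.9, 97.9]
eef_rot: [3.141, -0.0, 1.579]
wrist_force: [0.3, 3.3, 4.8]
finger_gap: 19.8
finger_force: 40.0
```

Run:
```python
from h import *
s=manip.read_state();print(s["eef_pos"],s["wrist_force"],s["moment"])
c=cam("wrist");w=cloud(c);cv2.imwrite("pics/q_wrist.png",c["frame"])
for b in blobs(c,(0,0,0),(179,255,255),(88,99),60,w=w):
    show("bar",[b])
    P=b[3]
    if b[1]>800: A=np.c_[P[:,:2]-P[:,:2].mean(0),np.ones(len(P))];print("plane",np.linalg.lstsq(A,P[:,2],rcond=None)[0])
show("fret",[b for b in blobs(c,(0,0,0),(40,255,255),(63,78),100,w=w)])
```

```text
[ 595.20751447 -124.86211824   97.8563138 ] [0.30245017 3.28916418 4.82124912] [ 0.41202491  0.12364711 -0.11844347]
bar [197.5 103.9] 397 [529.8 -29.7  93.6] rect 525.8 -28.1 25.6 11.6 67.2
bar [325.7 222.2] 2848 [593.3 -85.6  94. ] rect 593.2 -95.7 34.1 44.2 0.6
plane [ 3.60796301e-03 -6.06760351e-03  9.39558239e+01]
bar [202.3 312.8] 231 [ 521.7 -142.5   92.8] rect 521.5 -143.6 4.3 18.2 80.8
bar [346.5 343.4] 62 [ 605.9 -162.9   94. ] rect 605.6 -159.6 2.4 16.0 7.5
bar [592.2 349. ] 87 [ 758.1 -167.4   89.3] rect 757.7 -167.6 11.4 4.5 25.5
bar [571.5 406.4] 977 [ 752.8 -207.4   90. ] rect 751.1 -211.4 22.9 31.3 2.8
plane [2.73087996e-02 1.65831597e-02 8.99224866e+01]
fret [261.7 151.7] 6295 [558.2 -33.4  65.4] rect 550.2 -65.0 29.1 187.1 0.6
fret [328.9 100.4] 15475 [594.8 -21.   68.7] rect 594.4 -50.4 44.2 156.7 0.6
fret [389.1  50.1] 586 [628.2  15.8  65.1] rect 627.6 -25.6 7.4 109.4 0.6
fret [391.4 245.8] 2406 [ 631.9 -106.5   65.5] rect 639.5 -115.6 29.2 84.6 0.6
fret [454.2 243.8] 147 [ 676.2 -107.8   65.6] rect 674.8 -107.0 13.5 6.8 47.5
fret [569.1 336.3] 913 [ 755.1 -167.8   70.7] rect 759.4 -169.2 45.7 10.1 29.7
```

Call:
move_arm([
  [0.003,0,0,0],
  [0.007,0,0,0],
  [0.012,0,0,0],
  [0.017,0,0,0],
  [0.022,0,0,0],
  [0.027,0,0,0],
  [0.032,0,0,0],
  [0.037,0,0,0],
  [0.042,0,0,0],
  [0.047,0,0,0],
  [0.052,0,0,0],
])

```text
clock: 36.8
eef_pos: [594.8, -72.9, 97.9]
eef_rot: [3.141, 0.001, 1.579]
wrist_force: [0.7, -5.7, 4.9]
finger_gap: 19.6
finger_force: 40.0
```

Call:
move_arm([
  [0.005,0,0,0],
  [0.01,0,0,0],
  [0.015,0,0,0],
  [0.02,0,0,0],
  [0.025,0,0,0],
  [0.03,0,0,0],
  [0.035,0,0,0],
  [0.04,0,0,0],
  [0.045,0,0,0],
  [0.05,0,0,0],
  [0.055,0,0,0],
])

```text
clock: 37.9
eef_pos: [594.3, -18.0, 97.9]
eef_rot: [3.141, 0.001, 1.579]
wrist_force: [0.7, -5.6, 5.3]
finger_gap: 19.4
finger_force: 40.0
```

Call:
move_arm([
  [0.005,0,0,0],
  [0.01,0,0,0],
  [0.015,0,0,0],
  [0.02,0,0,0],
  [0.025,0,0,0],
  [0.029,0,0,0],
  [0.032,0,0,0],
  [0.034,0,0,0],
  [0.034,0,0,0],
  [0.034,0,0,0],
])

```text
clock: 38.9
eef_pos: [594.0, 16.3, 97.8]
eef_rot: [3.141, 0.0, 1.579]
wrist_force: [-0.6, -1.8, 5.6]
finger_gap: 19.8
finger_force: 40.0
```

Call:
move_arm([
  [0,0,-0.01,0],
  [0,0,-0.03,0],
  [0,0,-0.06,0],
  [-0.01,-0.003,-0.083,0],
  [-0.05,-0.017,-0.083,0],
  [-0.09,-0.03,-0.083,0],
  [-0.13,-0.043,-0.083,0],
  [-0.17,-0.056,-0.083,0],
  [-0.21,-0.07,-0.083,0],
  [-0.25,-0.083,-0.083,0],
  [-0.29,-0.096,-0.083,0],
  [-0.33,-0.109,-0.083,0],
])

```text
clock: 40.1
eef_pos: [486.6, -315.5, 180.6]
eef_rot: [-3.141, -0.001, 1.579]
wrist_force: [0.0, 0.0, -1.8]
finger_gap: 19.8
finger_force: 40.0
```

Call:
move_arm([
  [-0.03,-0.01,0,0],
  [-0.056,-0.018,0,0],
  [-0.056,-0.018,0.03,0],
  [-0.056,-0.018,0.07,0],
  [-0.056,-0.018,0.11,0],
  [-0.056,-0.018,0.13,0],
  [-0.056,-0.018,0.138,0],
  [-0.056,-0.018,0.142,0],
  [-0.056,-0.018,0.145,0],
  [-0.056,-0.018,0.146,0],
  [-0.056,-0.018,0.146,0],
  [-0.056,-0.018,0.146,0],
])

```text
clock: 41.3
eef_pos: [470.3, -370.7, 35.4]
eef_rot: [3.141, 0.001, 1.579]
wrist_force: [0.7, 0.3, -3.6]
finger_gap: 19.7
finger_force: 40.0
```

Call:
move_arm([
  [0,0,0.001,0],
  [0,0,0.002,0],
  [0,0,0.003,0],
  [0,0,0.0035,0],
  [0,0,0.0037,0],
  [0,0,0.0037,0],
])

```text
clock: 41.9
eef_pos: [470.2, -370.6, 31.9]
eef_rot: [3.141, 0.0, 1.579]
wrist_force: [-2.3, 3.2, 6.9]
finger_gap: 19.8
finger_force: 40.0
```

Down on the mat. I'll release, retreat straight up and check.

Call:
move_arm([
  [0,0,0,0],
  [0,0,0,0],
  [0,0,0,0],
  [0,0,0,0],
  [0,0,-0.02,0],
  [0,0,-0.06,0],
  [0,0,-0.1,0],
  [0,0,-0.15,0],
  [0,0,-0.2,0],
  [0,-0.05,-0.24,0],
  [0,-0.09,-0.24,0],
  [0,-0.09,-0.24,0],
], jaw=0.05)

```text
clock: 43.1
eef_pos: [377.0, -371.7, 273.3]
eef_rot: [3.14, 0.003, 1.577]
wrist_force: [0.9, -0.6, 0.1]
finger_gap: 50.3
finger_force: 0.0
```

Run:
```python
from h import *
for n in("top","scene"):
    c=cam(n);w=cloud(c);print(n);cv2.imwrite(f"pics/e_{n}.png",c["frame"])
    show("yel",blobs(c,(22,120,80),(34,255,255),(70,130),w=w))
    show("grip",[b for b in blobs(c,(0,40,20),(14,255,140),(45,70),60,w=w) if b[2][1]<-300])
    show("red",[b for b in blobs(c,(0,150,60),(6,255,255),(58,80),30,w=w) if b[2][0]>480])
```

```text
top
yel [355.5 251.7] 84 [ 520.3 -153.1  115.5] rect 520.6 -153.2 23.0 24.4 74.5
yel [302.8 253.7] 80 [519.1 -25.6 115. ] rect 520.1 -24.5 21.8 22.1 87.2
yel [247.7 255.4] 89 [520.1 107.7 114.4] rect 519.9 108.8 23.1 21.3 43.0
grip [438.5 270.9] 197 [ 469.  -367.7   59.2] rect 469.1 -367.6 18.3 70.3 1.1
red [248.6 213.7] 221 [629.3 110.9  68.9] rect 624.7 112.7 25.1 71.0 87.9
red [249.4 240.2] 94 [560.6 109.5  67.1] rect 561.7 111.6 33.1 20.6 0.4
scene
yel [303.5 219.6] 107 [ 525.2 -150.8  113.1] rect 522.0 -152.4 24.3 22.3 48.8
yel [350.2 239.5] 117 [526.6 -22.1 112.4] rect 522.2 -24.6 25.6 22.6 15.4
yel [402.1 261.2] 128 [526.7 111.6 113.2] rect 519.2 109.6 28.2 20.7 21.9
grip [245.3 191.1] 213 [ 473.7 -366.1   57.8] rect 468.6 -367.4 72.0 28.6 88.4
red [382.6 302.4] 325 [623.6 113.4  69. ] rect 604.2 110.1 117.0 26.1 2.8
```

View pics/e_scene.png

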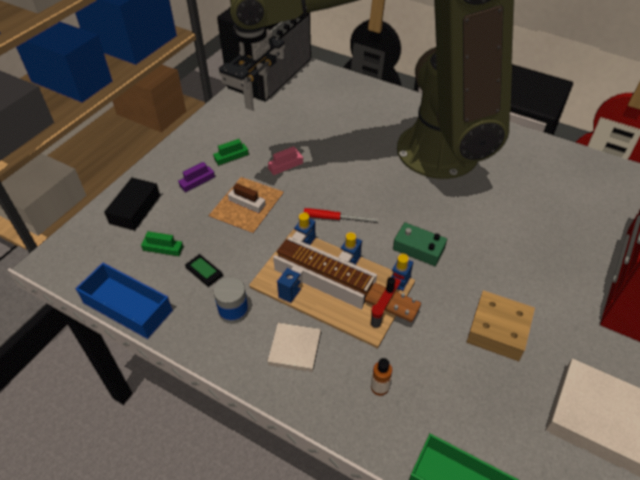

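The final view shows the arm shut, pins seated in three forks at (304,219), (350,239) and (402,261), the block empty at (502,323), and the beam flat on its mat at (246,195). Nothing else has moved, so I'm handing in.

```bash
python3 -c "
from cell import manip
print(manip.sign_off())"
```

```text
the job is handed in; nothing more can be done
None
```

I've handed in the job: the arm is shut, all three pins are home in forks 3, 1 and 0, the beam was drawn to the body end and back with the neck sunk about 4 mm, and it lies flat on its mat again.

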